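Half-light check on a detector's optics module

ROBOT

A 7-joint arm with a two-finger parallel gripper is mounted at the origin on the work surface. World frame = base frame: x ahead of the robot, y to its left, z up, the work surface at z = 0. Lengths are in m, angles in rad, forces in N, time in s.
With the tool pointing down it reaches from about 0.425 to 1.025 m from the base axis. Payload 9.4 kg.
Tool frame: the origin (TCP) lies on the centre line of the jaws, within the pads' length; the fingertips stand 25 mm ahead of it and the grasp point (between the pads) lies 6 mm ahead of it; z points along the fingers, y is the direction in which the jaws open and shut (so a half turn about z gives the same grasp; the last joint's range is limited). The gripper opens to 93 mm and grips with 3 to 60 N. Pads are 15 mm wide; open, the fingers measure 128 mm over their backs; the gripper's body (75 mm by 188 mm) begins 65 mm behind the grasp point.
Start: joints at [-1.343, 0.599, -0.003, 1.599, 0.002, 0.943, -0.08], TCP at [0.218, 0.692, 0.244] pointing down, gripper open.
Joint ranges: [-2.57, 2.57], [-0.35, 1.97], [-1.29, 1.29], [0.11, 2.56], [-1.05, 4.19], [0.11, 1.86], [-2.63, 2.63]. Speed limits (rad/s): [2.22, 2.22, 3.01, 3.01, 3.14, 3.14, 3.14].

INTERFACE

Orientations are given as a rotation vector (axis times angle).
In Python, from plant import * gives the robot as it stands.
- The arm moves only by the shell command python3 -m inch 'ROWS'. ROWS is a JSON object of lists of equal length, an entry for each row: "xyz": the shift along the tool's x, y, z in m, a list of three; "yaw": the turn about the tool's z in rad; "claw": the gripper's target within -1 to 1 (shut at 1, half-way at 0, fully open at -1). In form: {"xyz": [[tx, ty, tz], ...], "yaw": [yaw, ...], "claw": [claw, ...]}. A call has 1 to 12 rows; each row is the pose to reach, as a shift and turn from the pose commanded when the call began, along the tool's axes at that moment; what a row does not reach only later rows make up. A row lasts 1/10 s, in which the tool goes at most 50 mm and 8.59 degrees, less where a joint would pass 70% of its speed; a pose out of reach is approached as far as the arm can. A call with a gripper value outside its range is refused whole. The fingers move at their own pace and stop on an object; the grip force is fixed at half the most. Time passes only in rows, so rows that repeat a pose let the fingers close. It gives the time, the measured TCP pose, the force and the opening at its end, in the units of the state.
- state(): the state, without advancing time (a new reading comes with each control period).
- read_camera(name): name is "side" or "top"; returns the picture (420x560x3 uint8, red, green, blue); there is no depth.
- camera_params(name): a dict with "mtx" (3x3 intrinsics, pixels), "k1" (the pictures are not rectified: a ray, as slopes to the right and down, at radius r is drawn at 1 + k1 r^2 times it, then the intrinsics apply), "rvec" (rotation vector, rad) and "tvec" (3), from world to camera coordinates, as OpenCV has them. Camera axes: x right, y down, z forward; pixel columns grow to the right and rows downward; lengths in m; the calibration is good to about 2 mm. A picture is of the moment at which its call begins. camera_params takes no time and is no camera call.
- job_done(): hands the job in, once; it reports no verdict.
Trained networks look in the newest picture that a camera, given by its name, has taken for a name from the list of things; names that differ only in an ending like _2 or _b are one class to them, and where a whole thing is asked for, a point or a joint stands for the part that bears it (a point fixed in the world has none). Each returns a list of dicts, best first, with "confidence" (0 to 1); they miss things now and then, are a little off and sometimes report something else, mostly with a low value. They report only what shows in the picture. A call takes as long as a camera call.
- recognise(camera, label): "at" ([column, row] in pixels, amid what is visible of it).
The state is a dict: "time_s": time; "joint_pos": joint angles; "dq": joint speeds; "joint_efforts": joint torques, N m; "tool_pos": TCP position; "tcp_rot": TCP orientation; "ft_force": force on the tool from outside, world axes, zero at the start; "ft_torque": the same for the moment, N m; "opening": opening from 0.0 (shut) to 1.0 (fully open).
Only numpy, scipy, OpenCV 4.12 (cv2) and the standard library are available. Lean on these libraries where they do the work, as an engineer would, in place of code of your own. Each camera call takes 0.05 s, during which the arm holds its last target. There are 200 camera calls.

TASK

On the detector's low optics module, first turn the filter barrel until its nose faces the index mark on the deck, while the shutter is still shut. Then take the shutter's upright tab with the fingers, slide the shutter against its spring to half travel, where the tab is level with the long middle tick, and finish while holding it there: do not let go. Never open the shutter past three quarters of its travel, and leave the vials, ring, tools and vessels where they are.

Things in the scene. Friction and masses are not known exactly. Their poses are not given: they have to be found in the camera images.
- module: fixed white instrument box with bare aluminium deck, 170 (x) x 270 (y) x 60 high; place and yaw vary. Origin: centre of its underside, z up; x points away from the front with the black key strip, the way the shutter opens; y runs along its length from shutter to barrel. Barrel axis at module (0, 75) mm; shutter travels parallel to x at module y = -70 mm.
- barrel (a joint): angle of the filter barrel about its vertical axis, rad, positive anticlockwise from above. At 0 its nose faces the index mark (module -y); it starts 0.5 to 1.3 off, always positive (nose swung towards module +x), so turn it back clockwise. Stops at -1.6 and 1.6. Light friction (about 0.06 N m); it stays where left.
- barrel_grip (a point): centre of the top of the barrel's grip bar, on the barrel's axis, 106 mm above the bench. The barrel is a grey disc, 60 dia x 18 high, on the deck; on it an upright black grip bar 14 thick, 44 long, rising 28 above the disc. The bar runs along the nose direction; grip it from above across its 14 mm thickness.
- nose (a point): tip of the nose: a small black finger 8 wide and 8 high that sticks out of one end of the grip bar, level with its foot, 38 mm from the barrel's axis and 82 mm above the bench. It turns with the barrel.
- mark (a point): the index mark: a dark steel rib on the deck, 20 long x 8 wide x 3 high, pointing at the barrel's axis; its centre is 50 mm from that axis on the side towards the shutter (module -y). This point is the centre of its top.
- shutter (a joint): travel of the sprung shutter, m: 0 shut (towards the module's front), grows as it slides along module +x, stop at 0.060, half travel at 0.030. The return spring pushes it shut with about 2 N at 0, 6.3 N at half and 10.5 N at the stop, plus about 0.4 N friction; let go, it slides shut.
- tab_top (a point): centre of the top of the shutter's upright black tab, 105 mm above the bench; axes as the module's. Tab: 10 thick (module x, the travel), 28 wide (y), 40 high, on the middle of the 64 x 48 x 4 steel shutter plate, whose top is 5 mm above the deck. Grip it from above on its two 28 mm wide faces. Rails 8 mm high stand 27 to 33 mm to either side of its middle.
- half_tick (a point): point on the shutter's line of travel, 64 mm above the bench, level with the long middle tick (22 mm long; the two end ticks, 30 mm before and after it, are 10 mm long) that lies flat on the deck beside the rail on the barrel's side. The tab's middle is over this point at half travel.
- vial_a: small amber glass vial with black cap, 20 dia x 40 tall; stands on the module's deck. Origin: centre of its underside. Leave it alone.
- vial_b: a second vial like vial_a, on the deck at the far corner on the barrel's side. Leave it alone.
- collar: plain steel ring, 28 outer dia, 10 high, lying on the deck near its front edge. Origin: centre of its underside. Leave it alone.
- driver: screwdriver, 160 long, lying flat on the bench to the robot's left. Leave it alone.
- wrench: steel wrench, 140 long, lying flat on the bench to the robot's right. Leave it alone.
- solvent: glass bottle, 70 dia x 150 tall, standing on the left. Origin: centre of its underside. Leave it alone.
- amber_jar: amber jar, 60 dia x 85 tall, standing on the right. Origin: centre of its underside. Leave it alone.
- beaker: glass beaker, 64 dia x 80 tall, standing on the left. Origin: centre of its underside. Leave it alone.

How it is judged:
By the outcome, as a careful person would: the job done as asked, in the order asked, and still so for the second after the job is handed in, while the arm keeps its last pose, push and grip.
It also fails if it takes over 42 s, if anything falls off the work surface, if the arm or the gripper's body presses on something with over 40 N, if the wrist force passes 120 N, or if a joint passes its speed limit or range.

## Working session

There is one attempt and no reset: what is moved stays moved. The work goes in short steps, Python scripts to look and compute and a shell command to move; the robot and the scene stay as the last step left them, time stands still between calls to the robot, and variables do not carry over. Pictures are saved under pics/ and viewed, about 8 in all and at most 12, crops included, and the job is handed in when it is done.

```bash
mkdir -p pics; cat > h.py <<'E'
from plant import *
import numpy as np, cv2
def snap(cam,fn,crop=None,scale=1):
    im=read_camera(cam)[:,:,::-1].copy()
    if crop: c0,r0,c1,r1=crop; im=im[r0:r1,c0:c1]
    if scale!=1: im=cv2.resize(im,None,fx=scale,fy=scale,interpolation=cv2.INTER_CUBIC)
    cv2.imwrite('pics/'+fn,im)
def ray(cam,px):
    p=camera_params(cam);K=np.array(p['mtx']);k=p['k1']
    u=cv2.undistortPoints(np.array([[px]],float),K,np.array([k,0,0,0.]))[0,0]
    R=cv2.Rodrigues(np.array(p['rvec'],float))[0];t=np.array(p['tvec'],float).ravel()
    return -R.T@t, R.T@np.array([u[0],u[1],1.])
def at_z(cam,px,z):
    o,d=ray(cam,px); return o+d*(z-o[2])/d[2]
def proj(cam,P):
    p=camera_params(cam)
    return cv2.projectPoints(np.array(P,float).reshape(-1,3),np.array(p['rvec'],float),np.array(p['tvec'],float),np.array(p['mtx'],float),np.array([p['k1'],0,0,0.]))[0][:,0]
E
python3 - <<'E'
from h import *
np.set_printoptions(precision=4,suppress=True)
snap('top','t0.png',scale=1.4); snap('side','s0.png',scale=1.4)
for c in ('top','side'):
    print(c,ray(c,[280,210]))
    for n,z in (('barrel_grip',.106),('nose',.082),('mark',.063),('tab_top',.105),('half_tick',.064)):
        for r in recognise(c,n)[:2]: print(n,np.round(r['at'],1),round(r['confidence'],2),at_z(c,r['at'],z))
s=state();print(s['time_s'],s['tool_pos'],s['tcp_rot'],s['opening'],s['ft_force'])
E
```

```text
top (array([ 0.3249, -0.0055,  1.4854]), array([ 0.1122,  0.029 , -0.9933]))
barrel_grip [271.  198.2] 0.79 [0.5146 0.0609 0.106 ]
nose [269.4 201.4] 0.67 [0.5084 0.0666 0.082 ]
nose [298.6 196.6] 0.49 [ 0.523  -0.0184  0.082 ]
mark [301.4 196.5] 0.63 [ 0.526  -0.0269  0.063 ]
tab_top [274.6 198.5] 0.73 [0.5139 0.0506 0.105 ]
tab_top [326.6 204.9] 0.61 [ 0.4962 -0.0983  0.105 ]
half_tick [299.4 197.1] 0.92 [ 0.524 -0.021  0.064]
side (array([ 0.3649, -0.9875,  0.922 ]), array([ 0.1019,  0.7638, -0.6375]))
barrel_grip [287.5 204.7] 0.59 [0.5225 0.012  0.106 ]
barrel_grip [258.2 151.7] 0.4 [0.4649 0.3436 0.106 ]
nose [284.9 206.3] 0.66 [0.5176 0.0347 0.082 ]
nose [291.  238.5] 0.41 [ 0.5119 -0.1167  0.082 ]
mark [293.1 232.7] 0.6 [ 0.5258 -0.0728  0.063 ]
tab_top [289.5 237.8] 0.7 [ 0.5041 -0.137   0.105 ]
half_tick [293.7 234.4] 0.87 [ 0.5261 -0.0817  0.064 ]
half_tick [295.9 144.7] 0.48 [0.6261 0.4391 0.064 ]
0.6 [0.2176 0.6916 0.2436] [0.4769 3.1052 0.    ] 0.9965322718226663 [ 0.0626  0.5233 -0.7071]
```

View pics/t0.png

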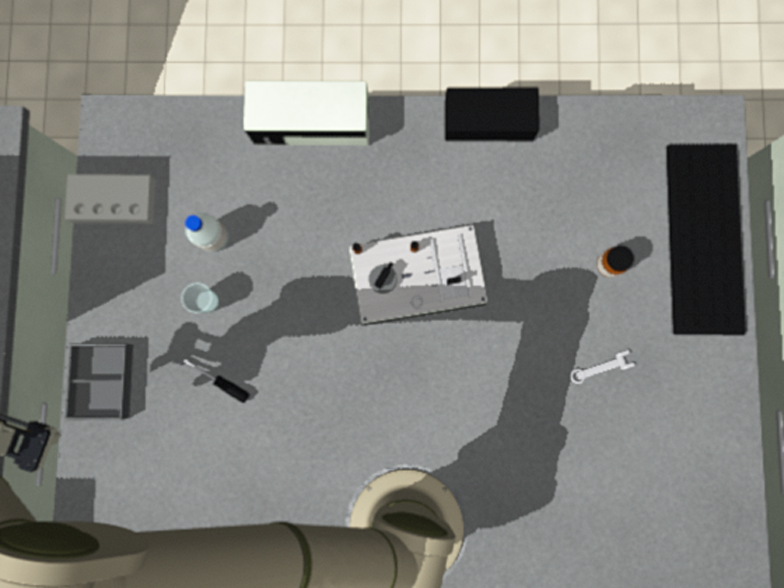

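```bash
python3 - <<'E'
from h import *
snap('top','t1.png',(220,150,370,260),5.3); snap('side','s1.png',(220,150,370,260),5.3)
E
```

```text
(no output)
```

View pics/t1.png

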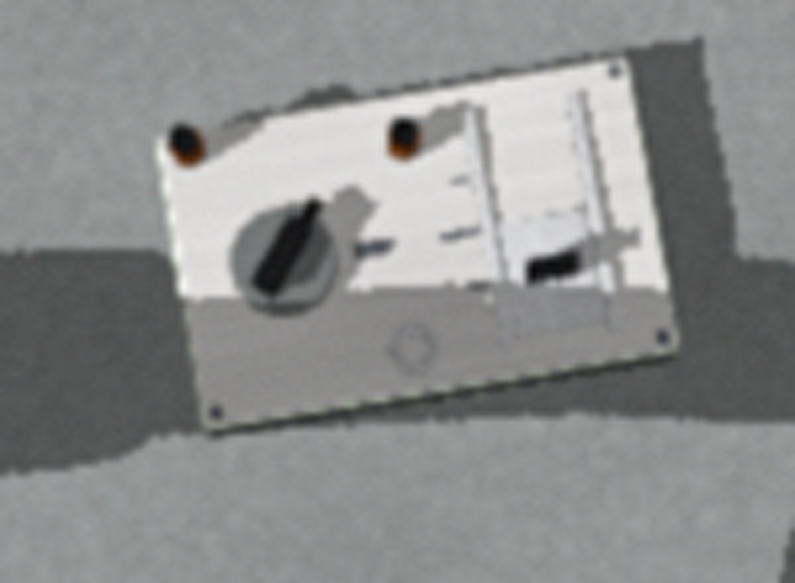

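View pics/s1.png

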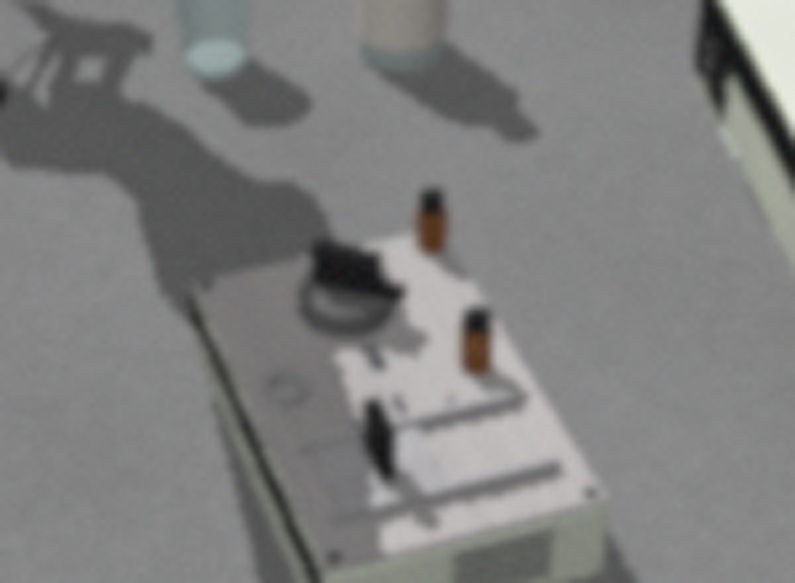

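```bash
cat > fit.py <<'E'
from h import *
from scipy.optimize import least_squares
np.set_printoptions(precision=4,suppress=True)
f=lambda a:(np.array(a,float)+.5)/5.3-.5+[220,150]
C=np.array([[-.085,.135,.06],[-.085,-.135,.06],[.085,-.135,.06],[.085,.135,.06],[0,.025,.063]])
T=f([[207,432],[677,352],[625,55],[160,140],[375,247]])
S=f([[195,290],[320,580],[605,495],[408,232],[377,357]])
def M(q,P): 
    c,s=np.cos(q[2]),np.sin(q[2]);P=np.array(P,float).reshape(-1,3)
    return P@np.array([[c,-s,0],[s,c,0],[0,0,1]]).T+[q[0],q[1],0]
for name,g in (('both',lambda q:np.r_[(proj('top',M(q,C))-T).ravel(),(proj('side',M(q,C))-S).ravel()]),('top',lambda q:(proj('top',M(q,C))-T).ravel()),('side',lambda q:(proj('side',M(q,C))-S).ravel())):
    r=least_squares(g,[.52,-.02,.2]);print(name,r.x,'rms',np.sqrt(np.mean(r.fun**2)))
    if name=='both':q=r.x;print(r.fun.reshape(-1,2))
inv=lambda P:(np.array(P)-[q[0],q[1],0])@np.array([[np.cos(q[2]),-np.sin(q[2]),0],[np.sin(q[2]),np.cos(q[2]),0],[0,0,1]])
print('axis top',M(q,[0,.075,.106]))
for n,p,z in (('half',(460,235),.06),('lo',(478,287),.06),('hi',(460,181),.06),('tabtop',(551,268),.105)):print(n,inv(at_z('top',f(p),z)))
a,b=[inv(at_z('top',f(p),.106)) for p in ((264,285),(305,222))];d=b-a
print('bar',a,b,'angle from -y',np.arctan2(d[0],-d[1]))
E
python3 fit.py
```

```text
both [ 0.5296 -0.0192  0.1885] rms 1.4594074309112044
[[ 0.2994  0.7465]
 [ 1.9361 -0.7463]
 [ 0.6098 -0.5046]
 [-0.7283 -0.1632]
 [ 0.1435  0.6053]
 [-2.8235 -1.5092]
 [ 0.1109 -1.252 ]
 [ 0.2704  0.4004]
 [ 4.207  -1.3028]
 [-2.0641 -0.5957]]
top [ 0.5296 -0.0179  0.1776] rms 0.641414959958431
side [ 0.5292 -0.0225  0.2037] rms 1.7774848203504099
axis top [[0.5156 0.0545 0.106 ]]
half [ 0.0003 -0.0229  0.06  ]
lo [-0.0303 -0.0273  0.06  ]
hi [ 0.0303 -0.0285  0.06  ]
tabtop [-0.0327 -0.0655  0.105 ]
bar [-0.0137  0.0886  0.106 ] [0.0162 0.0607 0.106 ] angle from -y 0.8181887245969122
```

```bash
python3 -m inch '{"xyz":[[-0.476,-0.517,0],[-0.476,-0.517,0],[-0.476,-0.517,0],[-0.476,-0.517,0],[-0.476,-0.517,0],[-0.476,-0.517,0],[-0.476,-0.517,0],[-0.476,-0.517,0],[-0.476,-0.517,0],[-0.476,-0.517,0],[-0.476,-0.517,0],[-0.476,-0.517,0]],"yaw":[0.257,0.257,0.257,0.257,0.257,0.257,0.257,0.257,0.257,0.257,0.257,0.257],"claw":[0,0,0,0,0,0,0,0,0,0,0,0]}'
```

```text
time_s: 1.9
tool_pos: [0.4735, 0.1468, 0.244]
tcp_rot: [0.87, 3.018, 0.001]
ft_force: [2.0, 0.8, 0.2]
opening: 0.499
```

```bash
python3 -m inch '{"xyz":[[-0.085,-0.055,0.03],[-0.085,-0.055,0.06],[-0.085,-0.055,0.09],[-0.085,-0.055,0.09],[-0.085,-0.055,0.09]],"yaw":[0,0,0,0,0],"claw":[0,0,0,0,0]}'
python3 - <<'E'
from h import *
snap('top','t2.png',(230,150,350,240),6.6); snap('side','s2.png',(230,130,350,220),6.6)
E
```

```text
time_s: 2.4
tool_pos: [0.515, 0.0568, 0.1535]
tcp_rot: [-0.871, -3.016, 0.001]
ft_force: [-0.2, -0.2, 0.2]
opening: 0.5
```

View pics/s2.png

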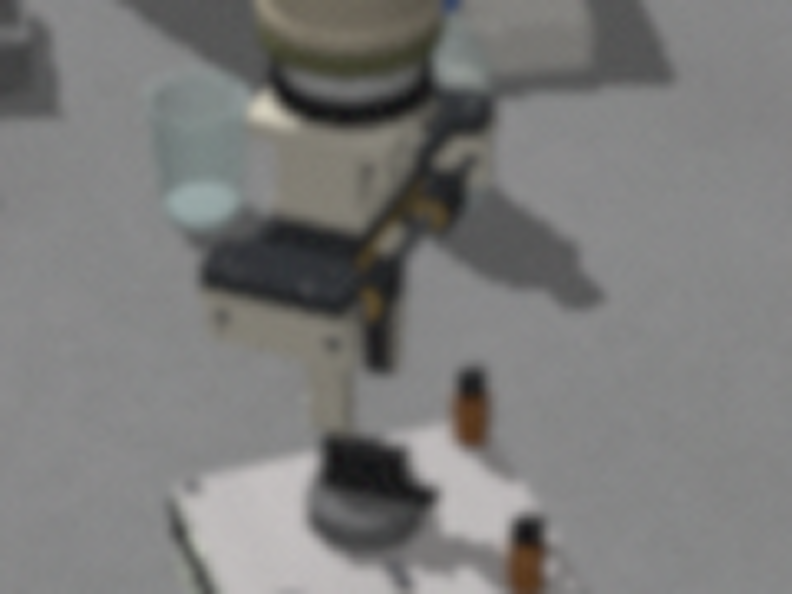

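```bash
python3 -m inch '{"xyz":[[-0.0015,0,0.02],[-0.0015,0,0.04],[-0.0015,0,0.046],[-0.0015,0,0.046],[-0.0015,0,0.046],[-0.0015,0,0.046],[-0.0015,0,0.046],[-0.0015,0,0.046]],"yaw":[0,0,0,0,0,0,0,0],"claw":[0,0,0,0.5,1,1,1,1]}'
```

```text
time_s: 3.3
tool_pos: [0.5158, 0.0547, 0.1082]
tcp_rot: [-0.872, -3.017, 0.002]
ft_force: [-4.2, -2.5, 7.0]
opening: 0.153
```

```bash
python3 -m inch '{"xyz":[[0,0,0],[0,0,0],[0,0,0],[0,0,0],[0,0,0],[0,0,0],[0,0,0],[0,0,0],[0,0,0],[0,0,0],[0,0,0]],"yaw":[0.1,0.2,0.3,0.4,0.5,0.6,0.7,0.8,0.825,0.825,0.825],"claw":[1,1,1,1,1,1,1,1,1,1,1]}'
python3 - <<'E'
from h import *
snap('side','s3.png',(240,150,340,225),8)
E
```

```text
time_s: 4.4
tool_pos: [0.5175, 0.0559, 0.1082]
tcp_rot: [2.005, 2.417, 0.002]
ft_force: [1.4, -0.7, 5.0]
opening: 0.15
```

View pics/s3.png

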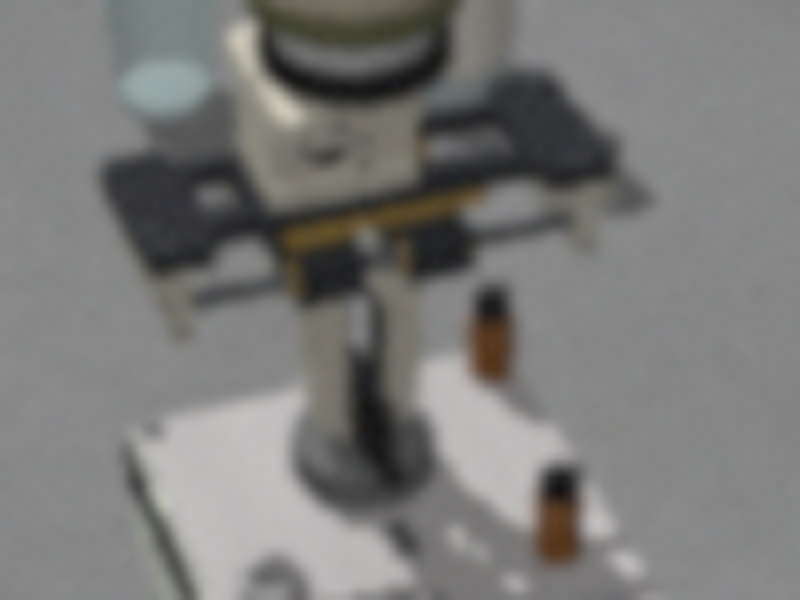

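```bash
python3 -m inch '{"xyz":[[0,0,0],[0,0,0],[0,0,0],[0,0,-0.02],[0,0,-0.05],[-0.04,-0.01,-0.05],[-0.08,-0.02,-0.05],[-0.12,-0.03,-0.05],[-0.145,-0.03,-0.05],[-0.145,-0.03,-0.05],[-0.145,-0.03,-0.05]],"yaw":[0,0,0,0,0,0,0,0,0,0,0],"claw":[0.4,0,0,0,0,0,0,0,0,0,0]}'
python3 - <<'E'
from h import *
a=read_camera('side')[155:230,250:350,::-1];b=read_camera('top')[165:240,240:340,::-1]
cv2.imwrite('pics/c4.png',np.hstack([cv2.resize(a,None,fx=4,fy=4,interpolation=2),cv2.resize(b,None,fx=4,fy=4,interpolation=2)]))
E
```

```text
time_s: 5.55
tool_pos: [0.5135, -0.0922, 0.1575]
tcp_rot: [-2.009, -2.415, 0.0]
ft_force: [0.1, -0.3, 0.4]
opening: 0.499
```

View pics/c4.png

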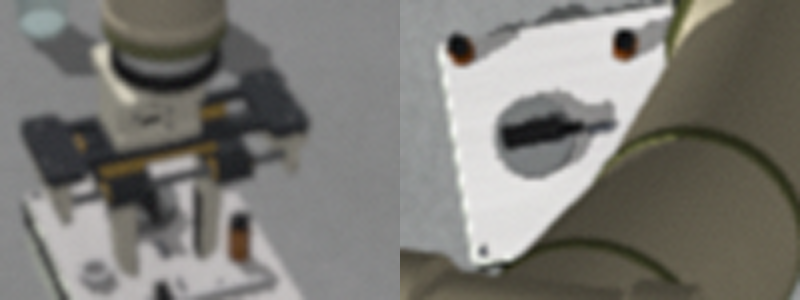

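```bash
python3 - <<'E'
from h import *
np.set_printoptions(precision=4,suppress=True)
g=read_camera('top').max(2)
m=np.zeros_like(g);m[185:210,260:284.__int__()]=1
ys,xs=np.where((g<70)&(m>0))
P=np.array([at_z('top',[x,y],.100)[:2] for x,y in zip(xs,ys)]);c=P.mean(0)
w,v=np.linalg.eigh(np.cov((P-c).T));d=v[:,1];print(len(xs),w,c,'bar heading deg',np.degrees(np.arctan2(-d[0],d[1])))
b=read_camera('top')[180:215,250:300,::-1]
cv2.imwrite('pics/c5.png',cv2.resize(b,None,fx=14,fy=14,interpolation=2))
q=[.5296,-.0185,.183]
for x,y,z in ((0,.075,.106),(0,.053,.106),(0,.097,.106),(0,.015,.063),(0,.035,.063),(0,.037,.082)):
    C,S=np.cos(q[2]),np.sin(q[2]);print((proj('top',[q[0]+C*x-S*y,q[1]+S*x+C*y,z])[0]-[250,180]+.5)*14-.5)
E
```

```text
File "<stdin>", line 4
    m=np.zeros_like(g);m[185:210,260:284.__int__()]=1
                                        ^
SyntaxError: invalid decimal literal
```

```bash
python3 - <<'E'
from h import *
np.set_printoptions(precision=4,suppress=True)
im=read_camera('top');g=im.max(2)
m=np.zeros_like(g);m[185:210,260:284]=1
ys,xs=np.where((g<70)&(m>0))
P=np.array([at_z('top',[x,y],.100)[:2] for x,y in zip(xs,ys)]);c=P.mean(0)
w,v=np.linalg.eigh(np.cov((P-c).T));d=v[:,1];print(len(xs),w,c,'bar axis',d,np.degrees(np.arctan(-d[0]/d[1])))
b=im[180:215,250:300,::-1]
cv2.imwrite('pics/c5.png',cv2.resize(b,None,fx=14,fy=14,interpolation=2))
q=[.5296,-.0185,.183]
for x,y,z in ((0,.075,.106),(0,.053,.106),(0,.097,.106),(0,.015,.063),(0,.035,.063),(0,.037,.082)):
    C,S=np.cos(q[2]),np.sin(q[2]);print((proj('top',[q[0]+C*x-S*y,q[1]+S*x+C*y,z])[0]-[250,180]+.5)*14-.5)
E
```

```text
102 [0.     0.0002] [0.5176 0.0531] bar axis [-0.1791  0.9838] 10.316722584480804
[328.1453 254.7149]
[433.8733 235.8881]
[222.4153 273.54  ]
[616.591  232.8886]
[523.3281 249.4984]
[512.5969 238.5761]
```

View pics/c5.png

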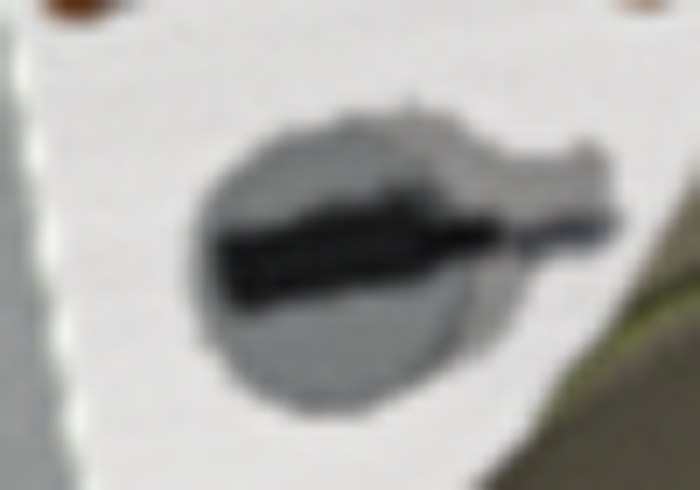

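```bash
python3 -m inch '{"xyz":[[0,0,0.03],[0,0,0.055],[0,0,0.06],[0,0,0.06],[0,0,0.06],[0,0,0.06],[0,0,0.06],[0,0,0.06],[0,0,0.06]],"yaw":[0,0,0,0,0,0,0,0,0],"claw":[0,0,0,0.5,1,1,1,1,1]}'
```

```text
time_s: 6.6
tool_pos: [0.5136, -0.0922, 0.0982]
tcp_rot: [2.009, 2.415, 0.001]
ft_force: [-2.8, 0.9, 7.5]
opening: 0.109
```

```bash
python3 -m inch '{"xyz":[[0,0.004,0],[0,0.008,0],[0,0.012,0],[0,0.016,0],[0,0.02,0],[0,0.024,0],[0,0.028,0],[0,0.0295,0],[0,0.0295,0],[0,0.0295,0],[0,0.0295,0],[0,0.0295,0]],"yaw":[0,0,0,0,0,0,0,0,0,0,0,0],"claw":[1,1,1,1,1,1,1,1,1,1,1,1]}'
python3 - <<'E'
from h import *
s=state();print(s['tool_pos'],s['ft_force'],s['opening'])
im=read_camera('side')
cv2.imwrite('pics/c6.png',cv2.resize(im[175:250,255:355,::-1],None,fx=8,fy=8,interpolation=2))
q=[.5296,-.0185,.183];C,S=np.cos(q[2]),np.sin(q[2])
for x,y,z in ((0,-.026,.06),(0,-.037,.06),(-.03,-.03,.06),(.03,-.03,.06),(-.005,-.07,.065),(.005,-.056,.105),(-.032,-.094,.065),(.032,-.094,.065),(0,-.094,.065)):
    print(x,y,z,np.round((proj('side',[q[0]+C*x-S*y,q[1]+S*x+C*y,z])[0]-[255,175]+.5)*8-.5))
E
```

```text
time_s: 7.8
tool_pos: [0.5413, -0.0872, 0.0982]
tcp_rot: [-2.009, -2.414, 0.001]
ft_force: [-5.8, -1.1, 9.3]
opening: 0.111
[ 0.54133436 -0.0872062   0.09816709] [-5.76959509 -1.14639734  9.32093714] 0.11050184534036174
0 -0.026 0.06 [317. 419.]
0 -0.037 0.06 [327. 437.]
-0.03 -0.03 0.06 [248. 443.]
0.03 -0.03 0.06 [393. 408.]
-0.005 -0.07 0.065 [346. 485.]
0.005 -0.056 0.105 [358. 377.]
-0.032 -0.094 0.065 [300. 544.]
0.032 -0.094 0.065 [460. 503.]
0 -0.094 0.065 [381. 523.]
```

View pics/c6.png

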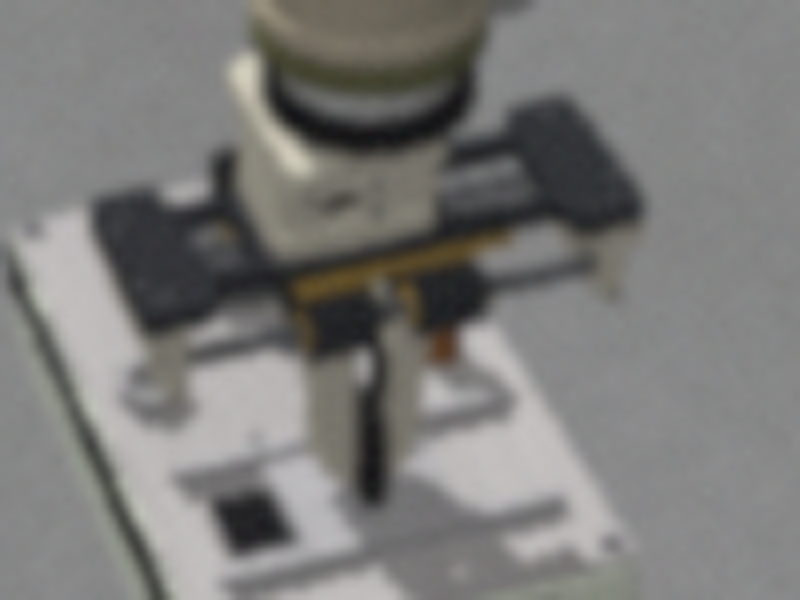

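```bash
python3 -m inch '{"xyz":[[0,0.001,0],[0,0.002,0],[0,0.002,0],[0,0.002,0],[0,0.002,0]],"yaw":[0,0,0,0,0],"claw":[1,1,1,1,1]}'
python3 - <<'E'
from h import *
np.set_printoptions(precision=4,suppress=True)
im=read_camera('side')
cv2.imwrite('pics/c7.png',np.hstack([cv2.resize(cv2.imread('pics/s1.png')[380:500,340:460],None,fx=3.3,fy=3.3),cv2.resize(im[216:246,286:316,::-1],None,fx=13.2,fy=13.2,interpolation=2)]))
q=[.5296,-.0185,.183];C,S=np.cos(q[2]),np.sin(q[2])
for x in (-.03,0):
    for dx in (-.005,.005):
        p=proj('side',[q[0]+C*(x+dx)+S*.084,q[1]+S*(x+dx)-C*.084,.065])[0]
        print(x,dx,p,((p+.5-[220,150])*5.3-.5-[340,380])*3.3,(p+.5-[286,216])*13.2-.5+[396,0])
E
```

```text
time_s: 8.35
tool_pos: [0.5432, -0.0869, 0.0982]
tcp_rot: [-2.009, -2.413, 0.002]
ft_force: [-6.0, -0.5, 10.1]
opening: 0.108
-0.03 -0.005 [290.0237 240.5727] [109.8098 337.212 ] [455.2131 330.46  ]
-0.03 0.005 [293.1647 239.7789] [164.7461 323.3281] [496.6744 319.9816]
0 -0.005 [299.4092 238.2003] [273.9619 295.7186] [579.1014 299.1442]
0 0.005 [302.5127 237.4155] [328.2428 281.9927] [620.0682 288.7851]
```

View pics/c7.png

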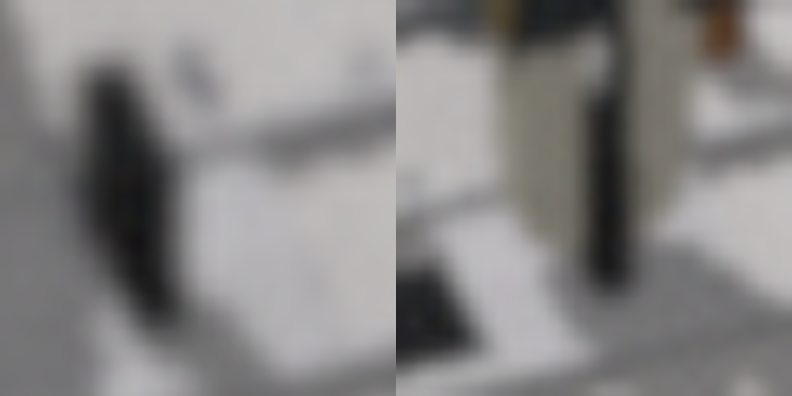

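```bash
python3 - <<'E'
from h import *
s=state();print(s['time_s'],s['tool_pos'],s['ft_force'],s['opening'])
print(job_done())
E
```

```text
8.4 [ 0.5431566  -0.08690116  0.09816302] [-6.0207309  -1.96814727  9.16905609] 0.1044002991926317
the job is handed in; nothing more can be done
None
```

I turned the barrel about 0.83 rad clockwise until its nose faced the index mark, with the shutter still shut. I then took the shutter tab, slid it to half travel and handed the job in still gripping it, at 8.4 s on the robot's clock.

- **Barrel:** after I let go, the top picture showed the grip bar at 10.3° against about 10.5° for the module. The nose was in line with the mark.
- **Shutter:** the arm moved 30 mm along the travel. Comparing the tab's foot in the side pictures before and after gives about 29 mm. The spring pushed back with about 6 N, where 6.3 N is expected at half travel. The tab was still in the jaws, at a 10 mm opening.
- **Check that could not be made:** the gripper hid the long middle tick, so I could not compare the tab with it directly. The position instead rests on these three measures, good to about 1–3 mm.
- **Disagreements:** the tab's foot sat about 2.5 mm towards the open end from where the calibrated model put it, but it did so in both the shut and half-travel pictures, so I took it as a calibration offset. The wrist also read about 9–10 N vertically while gripping, a reading I did not explain.
- **Other objects:** I did not deliberately touch the vials, ring, tools or vessels. I did not check each one afterwards.

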